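Sort lamp parts into the stock bins

ROBOT

A 6-joint arm with a two-finger parallel gripper is mounted at the origin on the work surface. World frame = base frame: x ahead of the robot, y to its left, z up, the work surface at z = 0. Lengths are in mm, angles in rad, forces in N, time in s.
With the tool pointing down it reaches from about 275 to 725 mm from the base axis. Payload 15.9 kg.
Tool frame: the origin (TCP) lies on the mounting face of the last link; the fingertips stand 173 mm ahead of it and the grasp point (between the pads) lies 155 mm ahead of it (ctrl.tip_reach is the distance from the TCP to the fingertips, in mm); z points along the fingers, y is the line along which they close (so a half turn about z gives the same grasp; the last joint's range is limited). The gripper opens to 85 mm and grips with 20 to 120 N. Pads are 22 mm wide; open, the fingers measure 114 mm over their backs; the gripper's body (76 mm by 85 mm) begins 54 mm behind the grasp point. The pads swing forward as they close: fully open they stand 13 mm farther back than shut.
Start: joints at [1.173, 0.213, -0.034, 1.323, 0, 1.571], TCP at [193.688, 460.946, 404.706] pointing down, gripper open.
Joint ranges: [-2.98, 2.98], [-0.74, 1.72], [-1.14, 1.35], [-2.1, 2.04], [-1.57, 1.44], [-3.14, 3.14]. Speed limits (rad/s): [1.89, 1.89, 2.39, 2.57, 3.14, 3.14].

INTERFACE

Orientations are given as a unit quaternion [w, x, y, z].
In Python, from station import state, eyes, workorder, ctrl gives the robot as it stands.
- The arm moves only by the shell command python3 -m pendant 'ROWS' [FORCE]. ROWS is a JSON object of lists of equal length, an entry for each row: "travel": the shift along the world's x, y, z in cm, a list of three; "spin": the turn about the world's z in rad; "jaw": the gripper command: -1 is fully open, 1 is shut, values between are in proportion. A call has 1 to 5 rows; each row shifts and turns the commanded pose from where the row before left it; what a row does not reach is not made up. A row lasts 1/8 s, in which the tool goes at most 62.5 mm and 10.7 degrees, less where a joint would pass 70% of its speed; a pose out of reach is approached as far as the arm can. A call is refused whole if a number of a shift passes 6.25 or a number of a turn 0.188, either way. A call with a gripper value outside its range is refused whole. The fingers move at their own pace and stop on an object; FORCE is the grip in N (left out, the last holds). Time passes only in rows, so rows that do not move let the fingers close. It gives the time, the measured TCP pose, the force, the opening and the grip force at its end, in the units of the state.
- state(): the state, without advancing time (a new reading comes with each control period).
- eyes.read_camera(name): name is "side" or "top" or "wrist"; returns the picture (384x512x3 uint8, blue, green, red); there is no depth.
- eyes.camera_params(name): a dict with "fx", "fy", "cx", "cy" (pixels), "distortion" ([k1, k2, p1, p2, k3] as OpenCV has them; the pictures are not rectified), "rvec" (rotation vector, rad) and "tvec" (3), from world to camera coordinates, as OpenCV has them; the wrist camera has in their place "tool_from_camera" (4x4, takes a point from camera to tool coordinates, whose origin is the TCP and whose axes are the flange's). Camera axes: x right, y down, z forward; pixel columns grow to the right and rows downward; lengths in mm; the calibration is good to about 2 mm. A picture is of the moment at which its call begins: read the wrist's pose just before it. camera_params takes no time and is no camera call.
- workorder.sign_off(): hands the job in; it is judged then, once.
The state is a dict: "t": time; "q": joint angles; "joint_vel": joint speeds; "joint_torque": joint torques, N m; "tcp_pos": TCP position; "eef_rot": TCP orientation; "contact_force": force on the tool from outside, world axes, zero at the start; "ft_torque": the same for the moment, N m; "width": finger opening in mm; "grasp_force": force on a finger pad.
Only numpy, scipy, OpenCV 4.12 (cv2) and the standard library are available. Lean on these libraries where they do the work, as an engineer would, in place of code of your own. Each camera call takes 0.05 s, during which the arm holds its last target. There are 200 camera calls.

TASK

Put the five loose lamp parts away by kind: the two white porcelain sockets in the blue bin, the two brass parts in the green bin and the black socket in the yellow bin. Set each down gently (not dropped) so that all stand upright on the floor of their bin, and leave the screwdriver and the tape measure where they lie.

Things in the scene. Friction and masses are not known exactly. Their poses are not given: they have to be found in the camera images.
- tall_porcelain: White porcelain lamp socket, tall: a cylinder 38 mm across and 55 mm high, thin brass band near the foot, dark mouth on top. Stands upright at the start; origin at the centre of its underside, z up, round, so its yaw does not matter. About 90 g.
- short_porcelain: White porcelain lamp socket, short: a cylinder 44 mm across and 36 mm high, dark mouth on top. Stands upright at the start; origin at the centre of its underside, z up, round, so its yaw does not matter. About 80 g.
- brass_cap: Brass lamp cap: a flange 44 mm across and 10 mm high at the foot, and on it a neck 32 mm across that ends 44 mm above the underside; tiny dark hole on top. Grip it by the neck. Stands upright at the start; origin at the centre of its underside, z up, round, so its yaw does not matter. About 150 g.
- brass_tube: Brass tube coupling: a slim cylinder 29 mm across and 52 mm high with two copper-coloured bands (29.6 mm), dark mouth on top. Stands upright at the start; origin at the centre of its underside, z up, round, so its yaw does not matter. About 140 g.
- black_socket: Black plastic lamp socket: a cylinder 40 mm across and 48 mm high with a thin grey band, thin brass ring on top. Stands upright at the start; origin at the centre of its underside, z up, round, so its yaw does not matter. About 60 g.
- blue_bin: Blue open stock bin, fixed, 128 mm deep (x) by 150 mm wide (y), walls and floor 4 mm thick, inside 120 x 142 mm. Front wall (-x, small paper label) 24 mm high, sides 34 mm, back 46 mm, from the bench. Origin at the centre of its underside on the bench; x from front to back, z up; turned up to 0.2 rad. The bins stand side by side beyond the parts, in any order.
- green_bin: Green open stock bin, fixed, 128 mm deep (x) by 150 mm wide (y), walls and floor 4 mm thick, inside 120 x 142 mm. Front wall (-x, small paper label) 24 mm high, sides 34 mm, back 46 mm, from the bench. Origin at the centre of its underside on the bench; x from front to back, z up; turned up to 0.2 rad. The bins stand side by side beyond the parts, in any order.
- yellow_bin: Yellow open stock bin, fixed, 128 mm deep (x) by 150 mm wide (y), walls and floor 4 mm thick, inside 120 x 142 mm. Front wall (-x, small paper label) 24 mm high, sides 34 mm, back 46 mm, from the bench. Origin at the centre of its underside on the bench; x from front to back, z up; turned up to 0.2 rad. The bins stand side by side beyond the parts, in any order.
- screwdriver: Screwdriver with red handle, about 180 mm long, at most 26 mm thick, loose, lying among the parts, pointing away from the robot; to be left alone. Origin below the middle of its length on the bench, x along the shaft towards the tip.
- tape_measure: Red tape measure, 56 x 54 x 32 mm, loose, lying flat beside the parts, in front of the bins; to be left alone. Origin at the centre of its underside, z up.
There are look-alikes about, which are no part of the job. What is shaped like the black_socket but purple is not meant.

How it is judged:
By the outcome, as a careful person would: the job done as asked, in the order asked, and still so for the second after the job is handed in, with the robot touching nothing.
It also fails if it takes over 115 s, if anything falls off the work surface, if the arm or the gripper's body presses on something with over 40 N, if the wrist force passes 120 N, or if a joint passes its speed limit or range.

## Working session

There is one attempt and no reset: what is moved stays moved. The work goes in short steps, Python scripts to look and compute and a shell command to move; the robot and the scene stay as the last step left them, time stands still between calls to the robot, and variables do not carry over. Pictures are saved under pics/ and viewed, at most 14 in all, crops included, and the job is handed in when it is done.

```bash
mkdir -p pics; ls
python3 - <<'E'
from station import state, eyes, workorder, ctrl
import cv2
for n in ("top","side"):
    cv2.imwrite(f"pics/{n}0.png",cv2.resize(eyes.read_camera(n),(800,600),interpolation=cv2.INTER_CUBIC)); print(n,eyes.camera_params(n))
print(eyes.camera_params("wrist"))
s=state(); print(s["t"],s["tcp_pos"],s["eef_rot"],s["width"])
E
```

```text
pics
top {'fx': 476.2917134155025, 'fy': 476.2917134155025, 'cx': 255.57301051983265, 'cy': 197.86313330686474, 'distortion': array([-0.01009896,  0.        ,  0.        ,  0.        ,  0.        ]), 'rvec': array([ 2.10561752, -2.16437674,  0.18028422]), 'tvec': array([-11.30205623, 465.5892163 , 994.64807759])}
side {'fx': 417.5344961165102, 'fy': 417.5344961165102, 'cx': 260.0276362795903, 'cy': 187.28782468971156, 'distortion': array([0.02019136, 0.        , 0.        , 0.        , 0.        ]), 'rvec': array([ 2.03292364, -0.67561151,  0.38734897]), 'tvec': array([-399.394651  ,  166.41257691,  789.6291648 ])}
{'fx': 301.9615760553308, 'fy': 301.9615760553308, 'cx': 252.23444831038935, 'cy': 195.98144436726, 'distortion': array([-0.02499049,  0.        ,  0.        ,  0.        ,  0.        ]), 'tool_from_camera': array([[ 6.75351652e-04, -9.47315862e-01, -3.20300174e-01,
         8.42263180e+01],
       [ 9.99999449e-01,  3.82211155e-04,  9.78071869e-04,
        -3.58513057e-01],
       [-8.04120696e-04, -3.20300658e-01,  9.47315598e-01,
         3.06598210e+01],
       [ 0.00000000e+00,  0.00000000e+00,  0.00000000e+00,
         1.00000000e+00]])}
0.1 [193.65181262 460.83169042 404.28547776] [-9.06075950e-05  1.97604606e-01  9.80281684e-01 -4.79930471e-04] 85.55761471544461
```

View pics/top0.png

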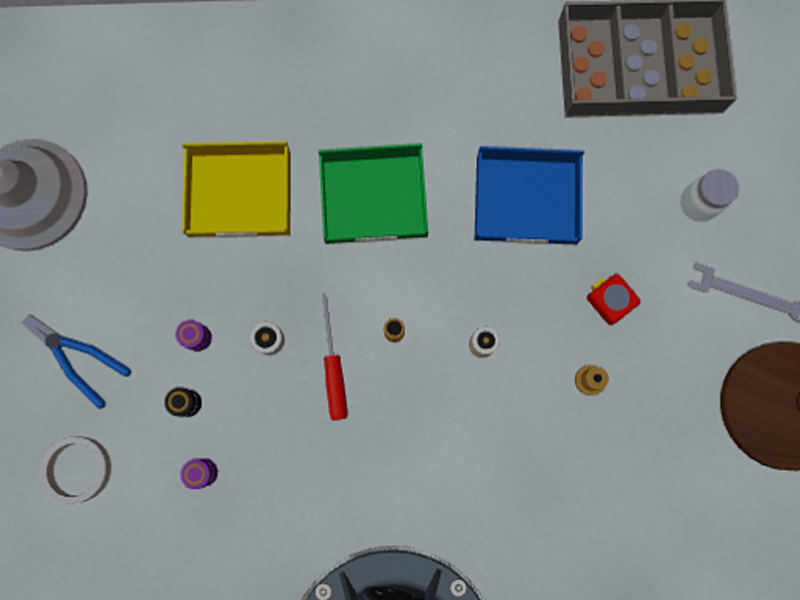

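View pics/side0.png

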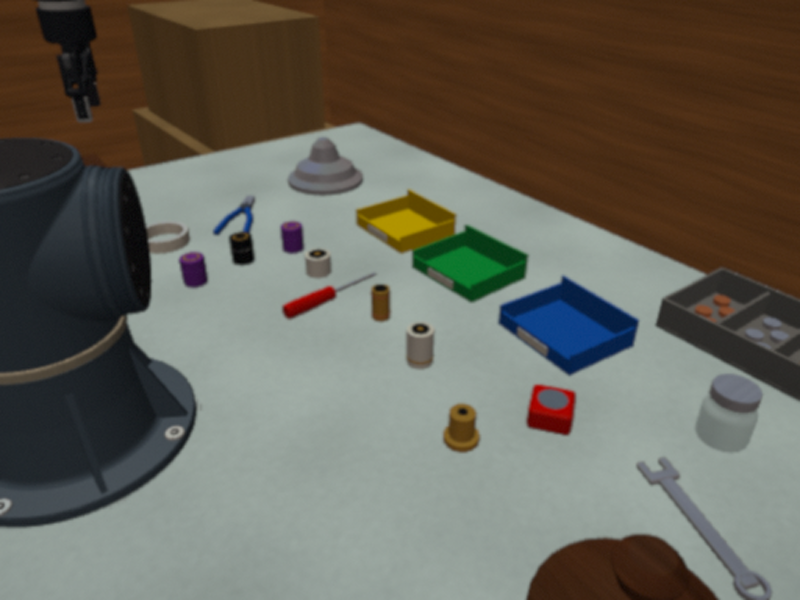

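The top view (800x600 px) shows the bins from left to right: yellow, green, blue. The part tops are at:
- short white (267,338)
- brass tube (395,328)
- tall white (486,340)
- brass cap (597,378)
- black socket (180,402), between two purple decoys at (190,335) and (196,473)

The screwdriver runs from (325,293) to (340,418), and the tape measure is at (614,298).

```bash
cat > h.py <<'E'
from station import state, eyes, workorder, ctrl
import cv2, numpy as np
from scipy.spatial.transform import Rotation as R
def ray(n,uv,z,st=None):
    "pixel (512x384) -> world point at height z"
    p=eyes.camera_params(n); K=np.array([[p['fx'],0,p['cx']],[0,p['fy'],p['cy']],[0,0,1]])
    d=np.append(cv2.undistortPoints(np.array([[uv]],float),K,p['distortion'])[0,0],1)
    if n=='wrist':
        T=np.array(p['tool_from_camera']); q=st['eef_rot']; W=R.from_quat([*q[1:],q[0]]).as_matrix()
        c=W@T[:3,3]+st['tcp_pos']; d=W@T[:3,:3]@d
    else:
        M=cv2.Rodrigues(p['rvec'])[0]; c=-M.T@p['tvec']; d=M.T@d
    return c+d*(z-c[2])/d[2]
def pix(n,P):
    p=eyes.camera_params(n); K=np.array([[p['fx'],0,p['cx']],[0,p['fy'],p['cy']],[0,0,1]])
    return cv2.projectPoints(np.array([P],float),p['rvec'],p['tvec'],K,p['distortion'])[0][0,0]
E
python3 - <<'E'
from h import *
s=800/512
for n,u,v,z in [('tall',486,340.5,55),('short',266,338,36),('cap',597,378,44),('tube',394.5,328,52),('black',180,401.5,48),('purpleA',190,334,48),('purpleB',196,473,48),('tape',614,298,32),
 ('Y front-l',184,236,24),('Y front-r',290,235,24),('Y back-l',183,143,46),('Y back-r',288,142,46),
 ('G fl',326,242,24),('G fr',427,236,24),('G bl',319,151,46),('G br',422,145,46),
 ('B fl',475,240,24),('B fr',581,243,24),('B bl',479,148,46),('B br',583,151,46),('sd handle end',339,418,13),('sd hmid',336,385,26),('sd front',332,356,20),('tip',325,293,5)]:
    P=ray('top',((u+.5)/s-.5,(v+.5)/s-.5),z); print(n,P.round(0)[:2],round(np.hypot(*P[:2])))
print(pix('top',state()['tcp_pos']))
w=eyes.read_camera('wrist'); cv2.imwrite('pics/w0.png',w)
E
```

```text
tall [ 416. -140.] 439
short [431. 162.] 460
cap [ 362. -290.] 464
tube [437. -16.] 438
black [346. 276.] 442
purpleA [437. 264.] 511
purpleB [251. 253.] 356
tape [ 474. -325.] 575
Y front-l [583. 282.] 648
Y front-r [580. 130.] 595
Y back-l [715. 280.] 768
Y back-r [712. 129.] 723
G fl [568.  78.] 574
G fr [573. -66.] 577
G bl [697.  85.] 702
G br [702. -63.] 705
B fl [ 565. -135.] 581
B fr [ 557. -286.] 626
B bl [ 695. -144.] 710
B br [ 687. -293.] 746
sd handle end [319.  64.] 325
sd hmid [364.  67.] 370
sd front [405.  72.] 411
tip [498.  83.] 505
[-105.00439212  364.08723244]
```

The part spacing and bin sizes come out as expected. Bin centres:
- yellow ≈ (647,205)
- green ≈ (635,8), yaw +0.05
- blue ≈ (626,-214), yaw -0.06

I'll turn the jaws to close along world x, and start with the tall porcelain at (416,-140).

```bash
python3 -m pendant '{"travel":[[1.48,-4,-0.7],[1.48,-4,-0.7],[1.48,-4,-0.7],[1.48,-4,-0.7],[1.48,-4,-0.7]],"spin":[-0.078,-0.078,-0.078,-0.078,-0.078],"jaw":[-1,-1,-1,-1,-1]}' 40
python3 -m pendant '{"travel":[[1.48,-4,-0.7],[1.48,-4,-0.7],[1.48,-4,-0.7],[1.48,-4,-0.7],[1.48,-4,-0.7]],"spin":[-0.078,-0.078,-0.078,-0.078,-0.078],"jaw":[-1,-1,-1,-1,-1]}'
python3 -m pendant '{"travel":[[1.48,-4,-0.7],[1.48,-4,-0.7],[1.48,-4,-0.7],[1.48,-4,-0.7],[1.48,-4,-0.7]],"spin":[-0.078,-0.078,-0.078,-0.078,-0.078],"jaw":[-1,-1,-1,-1,-1]}'
python3 -m pendant '{"travel":[[0,0,0],[0,0,0]],"spin":[0,0],"jaw":[-1,-1]}'
python3 - <<'E'
from h import *
s=state(); print(s['t'],s['tcp_pos'],s['eef_rot'],ctrl.tip_reach)
cv2.imwrite('pics/w1.png',cv2.resize(eyes.read_camera('wrist'),(800,600)))
E
```

```text
t: 0.78
tcp_pos: [267.8, 259.6, 369.4]
eef_rot: [0.0, 0.385, 0.923, -0.0]
contact_force: [0.3, 0.4, -0.2]
width: 85.1
grasp_force: 0.0
t: 1.4
tcp_pos: [341.9, 59.6, 334.5]
eef_rot: [0.0, 0.556, 0.831, 0.0]
contact_force: [0.7, 1.0, -0.7]
width: 85.4
grasp_force: 0.0
t: 2.02
tcp_pos: [415.9, -140.6, 299.4]
eef_rot: [-0.0, 0.707, 0.707, 0.0]
contact_force: [-0.4, 1.3, 0.8]
width: 85.4
grasp_force: 0.0
t: 2.28
tcp_pos: [415.4, -138.8, 299.5]
eef_rot: [-0.0, 0.706, 0.708, -0.0]
contact_force: [0.6, 0.5, 0.2]
width: 85.5
grasp_force: 0.0
2.275 [ 415.41598261 -138.84809955  299.5041218 ] [-4.22015477e-04  7.05972053e-01  7.08239555e-01 -1.22174214e-04] 173.4
```

View pics/w1.png

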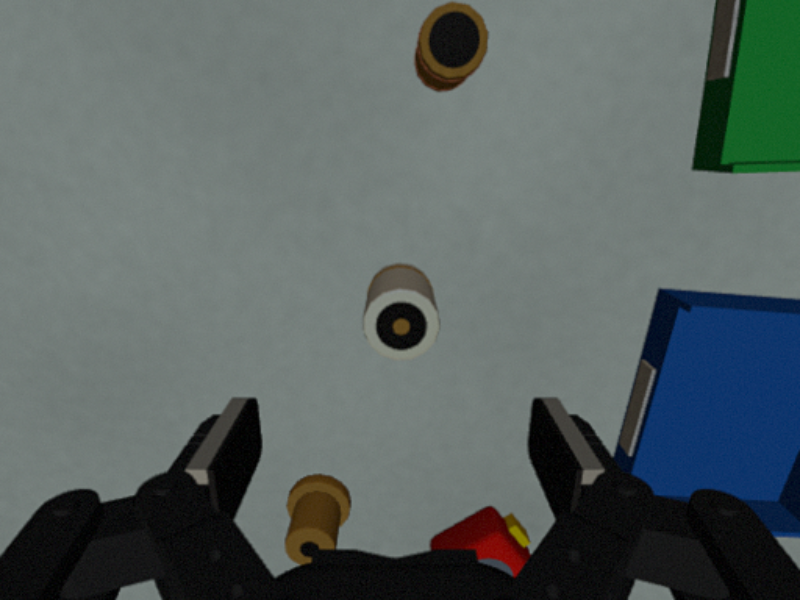

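The wrist view shows the tall porcelain's top centre at (401,323), the tube's top at (453,40), and the cap's hole at about (312,551).

Run:
```python
from h import *
st=state(); s=800/512
for n,u,v,z in [('tall',401,323,55),('tube',453,40,52),('cap',312,551,44),('Bfl',617,470,24),('Bfr... front near',658,290,24)]: print(n,ray('wrist',(u/s,v/s),z,st).round(1))
```

```text
tall [ 417.  -136.4   55. ]
tube [437.3 -13.3  52. ]
cap [ 363.8 -290.8   44. ]
Bfl [ 553.9 -246.    24. ]
Bfr... front near [ 557.7 -128.3   24. ]
```

```bash
python3 -m pendant '{"travel":[[0.1,0,-4],[0,0,-4],[0,0,-3.1],[0,0,0],[0,0,0]],"spin":[0,0,0,0,0],"jaw":[-1,-1,-1,-1,1]}' 40
python3 -m pendant '{"travel":[[0,0,0],[0,0,0],[0,0,0],[0,0,0],[0,0,0]],"spin":[0,0,0,0,0],"jaw":[1,1,1,1,1]}'
python3 -m pendant '{"travel":[[0,0,2],[0,0,4],[0,0,4],[0,0,0]],"spin":[0,0,0,0],"jaw":[1,1,1,1]}'
```

```text
t: 2.95
tcp_pos: [417.1, -138.7, 190.0]
eef_rot: [0.001, 0.706, 0.709, 0.0]
contact_force: [-0.2, 0.4, -0.1]
width: 69.7
grasp_force: 0.0
t: 3.58
tcp_pos: [417.2, -139.2, 189.9]
eef_rot: [0.001, 0.706, 0.708, 0.001]
contact_force: [-1.9, 2.1, 14.5]
width: 37.5
grasp_force: 38.5
t: 4.08
tcp_pos: [417.7, -139.4, 291.6]
eef_rot: [0.002, 0.706, 0.708, 0.001]
contact_force: [-0.4, 0.7, -1.4]
width: 37.2
grasp_force: 40.3
```

```bash
python3 -m pendant '{"travel":[[4.2,-0.84,0],[4.2,-0.84,0],[4.2,-0.84,0],[4.2,-0.84,0],[4.2,-0.84,0]],"spin":[0,0,0,0,0],"jaw":[1,1,1,1,1]}'
python3 -m pendant '{"travel":[[0,0,0],[0,0,-3.5],[0,0,-3.5],[0,0,-1.5],[0,0,0]],"spin":[0,0,0,0,0],"jaw":[1,1,1,1,1]}'
python3 - <<'E'
from h import *
s=state(); print(s['tcp_pos'],s['contact_force'])
a=eyes.read_camera('side')[120:264,256:448]; b=eyes.read_camera('wrist')
im=np.hstack([cv2.resize(a,(400,300)),cv2.resize(b,(400,300))]);cv2.imwrite('pics/p1.png',im)
E
```

```text
t: 4.7
tcp_pos: [627.8, -181.2, 287.6]
eef_rot: [-0.0, 0.706, 0.708, -0.0]
contact_force: [-0.7, -0.2, -1.2]
width: 36.7
grasp_force: 40.5
t: 5.32
tcp_pos: [626.1, -180.9, 203.1]
eef_rot: [-0.001, 0.706, 0.708, -0.0]
contact_force: [0.2, -0.2, -1.0]
width: 37.2
grasp_force: 40.7
[ 626.0548114  -180.93153425  203.1124343 ] [ 0.24841825 -0.17917563 -1.00237321]
```

View pics/p1.png

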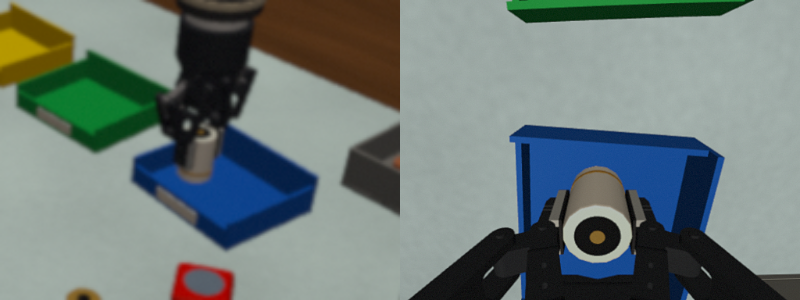

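The side view (left) and wrist view (right) show the tall porcelain held upright inside the blue bin, near its +y side and clear of the walls. I'll lower the last few mm and release.

```bash
python3 -m pendant '{"travel":[[0,0,-0.4],[0,0,-0.3],[0,0,-0.15],[0,0,0]],"spin":[0,0,0,0],"jaw":[1,1,1,1]}'
python3 -m pendant '{"travel":[[0,0,-0.1],[0,0,0]],"spin":[0,0],"jaw":[1,1]}'
```

```text
t: 5.92
tcp_pos: [626.7, -181.0, 195.1]
eef_rot: [-0.0, 0.706, 0.708, -0.0]
contact_force: [0.2, -0.5, -0.8]
width: 37.3
grasp_force: 40.7
t: 6.18
tcp_pos: [626.7, -181.0, 194.2]
eef_rot: [-0.0, 0.706, 0.708, -0.0]
contact_force: [-0.1, 0.4, -1.1]
width: 36.9
grasp_force: 40.7
```

```bash
python3 -m pendant '{"travel":[[0,0,-0.1],[0,0,0]],"spin":[0,0],"jaw":[1,1]}'
python3 -m pendant '{"travel":[[0,0,-0.1],[0,0,0]],"spin":[0,0],"jaw":[1,1]}'
```

```text
t: 6.42
tcp_pos: [626.7, -181.1, 193.9]
eef_rot: [0.0, 0.706, 0.708, 0.0]
contact_force: [-5.0, 1.8, 8.8]
width: 36.8
grasp_force: 41.7
t: 6.68
tcp_pos: [626.6, -181.0, 193.8]
eef_rot: [0.0, 0.706, 0.708, 0.0]
contact_force: [-9.4, 3.3, 23.1]
width: 37.5
grasp_force: 43.0
```

```bash
python3 -m pendant '{"travel":[[0,0,0.15],[0,0,0],[0,0,0],[0,0,0],[0,0,0]],"spin":[0,0,0,0,0],"jaw":[1,-0.1,-0.3,-0.4,-0.4]}'
python3 -m pendant '{"travel":[[0,0,2],[0,0,4],[0,0,4],[0,0,0]],"spin":[0,0,0,0],"jaw":[-0.4,-0.4,-0.4,-0.4]}'
python3 -m pendant '{"travel":[[-2.45,4.29,0],[-2.45,4.29,0],[-2.45,4.29,0],[-2.45,4.29,0]],"spin":[0,0,0,0],"jaw":[-1,-1,-1,-1]}'
python3 -m pendant '{"travel":[[-2.45,4.29,0],[-2.45,4.29,0],[-2.45,4.29,0],[-2.45,4.29,0],[0,0,0]],"spin":[0,0,0,0,0],"jaw":[-1,-1,-1,-1,-1]}'
python3 - <<'E'
from h import *
s=state(); print(s['tcp_pos'])
im=np.hstack([cv2.resize(eyes.read_camera(n),(400,300)) for n in ('top','wrist')]);cv2.imwrite('pics/p2.png',im)
E
```

```text
t: 7.3
tcp_pos: [626.7, -181.0, 193.6]
eef_rot: [-0.0, 0.706, 0.708, -0.0]
contact_force: [-0.6, 0.4, -0.0]
width: 59.6
grasp_force: 0.0
t: 7.8
tcp_pos: [627.6, -181.3, 297.1]
eef_rot: [0.002, 0.706, 0.708, 0.001]
contact_force: [0.7, -0.4, -0.4]
width: 59.9
grasp_force: 0.0
t: 8.3
tcp_pos: [527.5, -8.3, 293.0]
eef_rot: [-0.0, 0.706, 0.708, -0.0]
contact_force: [0.8, 0.0, 0.5]
width: 85.4
grasp_force: 0.0
t: 8.93
tcp_pos: [429.1, 164.2, 293.2]
eef_rot: [-0.0, 0.705, 0.71, -0.0]
contact_force: [0.8, -0.7, 0.1]
width: 85.4
grasp_force: 0.0
[429.11487931 164.16934405 293.17845422]
```

View pics/p2.png

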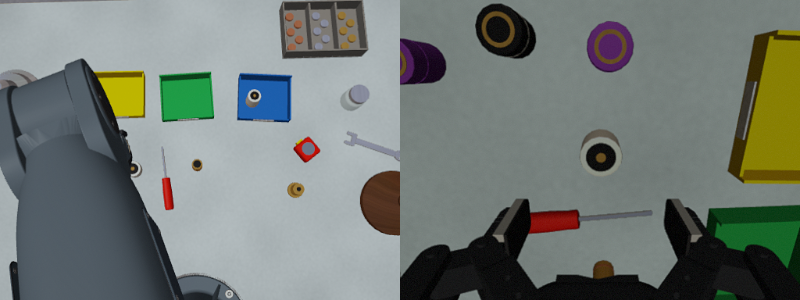

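The top view shows the tall porcelain standing in the blue bin. In the wrist view the short porcelain's top centre is at (201,155) in the 400x300 half, black is at (98,29) and purple A at (210,46).

Run:
```python
from h import *
st=state(); s=400/512
for n,u,v,z in [('short',201,156,36),('black',98,29,48),('purpleA',210,46,48),('sd handle end',130,222,13),('sdtip',251,213,5)]: print(n,ray('wrist',(u/s,v/s),z,st).round(1))
```

```text
short [432.8 165.5  36. ]
black [346.6 280.1  48. ]
purpleA [439.1 267.2  48. ]
sd handle end [345.7  69.9  13. ]
sdtip [497.4  78.5   5. ]
```

```bash
python3 -m pendant '{"travel":[[0.25,0,-4],[0,0,-4],[0,0,-3],[0,0,-0.4],[0,0,0]],"spin":[0,0,0,0,0],"jaw":[-1,-1,-1,-1,1]}'
python3 -m pendant '{"travel":[[0,0,0],[0,0,0],[0,0,0],[0,0,0],[0,0,0]],"spin":[0,0,0,0,0],"jaw":[1,1,1,1,1]}'
python3 -m pendant '{"travel":[[0,0,2],[0,0,4],[0,0,4],[0,0,0]],"spin":[0,0,0,0],"jaw":[1,1,1,1]}'
```

```text
t: 9.65
tcp_pos: [433.7, 161.7, 180.2]
eef_rot: [0.0, 0.706, 0.708, 0.0]
contact_force: [0.7, 0.3, -0.1]
width: 69.8
grasp_force: 0.0
t: 10.28
tcp_pos: [433.8, 162.3, 181.0]
eef_rot: [0.001, 0.706, 0.708, 0.001]
contact_force: [-1.8, -2.4, 9.7]
width: 43.3
grasp_force: 39.3
t: 10.78
tcp_pos: [434.2, 162.6, 282.9]
eef_rot: [0.001, 0.706, 0.708, 0.003]
contact_force: [0.7, -0.8, -0.6]
width: 42.8
grasp_force: 41.0
```

```bash
python3 -m pendant '{"travel":[[2.1,-4.55,0],[2.1,-4.55,0],[2.1,-4.55,0],[2.1,-4.55,0]],"spin":[0,0,0,0],"jaw":[1,1,1,1]}'
python3 -m pendant '{"travel":[[2.1,-4.55,0],[2.1,-4.55,0],[2.1,-4.55,0],[2.1,-4.55,0],[2.1,-4.55,0]],"spin":[0,0,0,0,0],"jaw":[1,1,1,1,1]}'
python3 -m pendant '{"travel":[[0,0,0],[0,0,-3.5],[0,0,-3.5],[0,0,-1.5],[0,0,0]],"spin":[0,0,0,0,0],"jaw":[1,1,1,1,1]}'
python3 - <<'E'
from h import *
s=state(); print(s['tcp_pos'],s['contact_force'])
a=eyes.read_camera('side')[120:264,256:448]; b=eyes.read_camera('wrist')
im=np.hstack([cv2.resize(a,(400,300)),cv2.resize(b,(400,300))]);cv2.imwrite('pics/p3.png',im)
E
```

```text
t: 11.28
tcp_pos: [517.5, -21.4, 279.2]
eef_rot: [-0.0, 0.706, 0.708, -0.0]
contact_force: [-0.1, 2.0, 0.7]
width: 42.9
grasp_force: 41.0
t: 11.9
tcp_pos: [622.5, -248.9, 278.9]
eef_rot: [-0.0, 0.706, 0.708, -0.0]
contact_force: [-0.0, -0.2, -0.5]
width: 42.9
grasp_force: 41.0
t: 12.52
tcp_pos: [621.8, -246.9, 194.1]
eef_rot: [-0.001, 0.706, 0.708, -0.0]
contact_force: [1.0, 0.7, -1.2]
width: 43.0
grasp_force: 41.2
[ 621.83717418 -246.86565274  194.06998842] [ 0.99094667  0.71275649 -1.17801642]
```

View pics/p3.png

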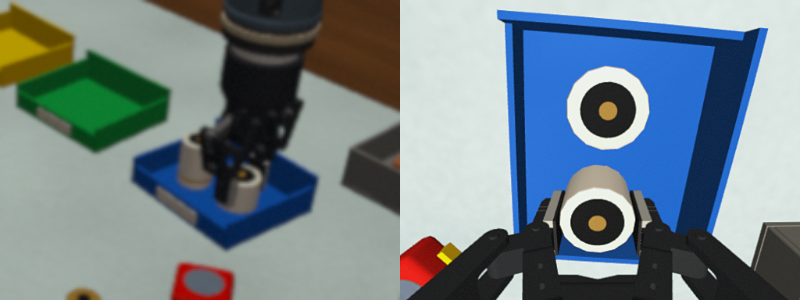

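Both views show the short socket upright over the blue floor, beside the standing tall one with a clear gap. I'll lower it to contact.

```bash
python3 -m pendant '{"travel":[[0,0,-0.4],[0,0,-0.3],[0,0,-0.1],[0,0,0]],"spin":[0,0,0,0],"jaw":[1,1,1,1]}'
python3 -m pendant '{"travel":[[0,0,-0.1],[0,0,0]],"spin":[0,0],"jaw":[1,1]}'
python3 -m pendant '{"travel":[[0,0,-0.05],[0,0,0]],"spin":[0,0],"jaw":[1,1]}'
```

```text
t: 13.12
tcp_pos: [622.2, -247.4, 186.7]
eef_rot: [-0.0, 0.706, 0.708, -0.0]
contact_force: [0.5, 0.1, -1.1]
width: 43.0
grasp_force: 41.2
t: 13.38
tcp_pos: [622.2, -247.3, 185.6]
eef_rot: [-0.0, 0.706, 0.708, -0.0]
contact_force: [0.7, 0.1, -1.0]
width: 42.8
grasp_force: 41.2
t: 13.62
tcp_pos: [622.2, -247.3, 185.2]
eef_rot: [-0.0, 0.706, 0.708, -0.0]
contact_force: [0.1, -0.0, -0.4]
width: 42.7
grasp_force: 41.2
```

```bash
python3 -m pendant '{"travel":[[0,0,-0.05],[0,0,0],[0,0,0],[0,0,0],[0,0,0]],"spin":[0,0,0,0,0],"jaw":[1,-0.1,-0.3,-0.45,-0.45]}'
python3 -m pendant '{"travel":[[0,0,2],[0,0,4],[0,0,4],[0,0,0]],"spin":[0,0,0,0],"jaw":[-0.45,-0.45,-0.45,-0.45]}'
python3 -m pendant '{"travel":[[-4.32,-0.72,0],[-4.32,-0.72,0],[-4.32,-0.72,0]],"spin":[0,0,0],"jaw":[-1,-1,-1]}'
python3 -m pendant '{"travel":[[-4.32,-0.72,0],[-4.32,-0.72,0],[-4.32,-0.72,0],[0,0,0],[0,0,0]],"spin":[0,0,0,0,0],"jaw":[-1,-1,-1,-1,-1]}'
python3 - <<'E'
from h import *
s=state(); print(s['tcp_pos'])
im=np.hstack([cv2.resize(eyes.read_camera(n),(400,300)) for n in ('top','wrist')]);cv2.imwrite('pics/p4.png',im)
E
```

```text
t: 14.25
tcp_pos: [622.2, -247.3, 184.7]
eef_rot: [-0.0, 0.706, 0.708, 0.0]
contact_force: [1.1, -0.3, 0.1]
width: 61.9
grasp_force: 0.0
t: 14.75
tcp_pos: [623.1, -247.7, 288.2]
eef_rot: [0.003, 0.706, 0.708, 0.001]
contact_force: [0.7, 0.1, -0.8]
width: 62.0
grasp_force: 0.0
t: 15.12
tcp_pos: [491.0, -268.9, 283.8]
eef_rot: [-0.0, 0.706, 0.708, -0.0]
contact_force: [0.5, -0.3, -0.1]
width: 85.3
grasp_force: 0.0
t: 15.75
tcp_pos: [363.2, -290.6, 284.5]
eef_rot: [0.0, 0.706, 0.708, 0.0]
contact_force: [0.4, 0.1, -0.1]
width: 85.4
grasp_force: 0.0
[ 363.16644204 -290.60248316  284.50237585]
```

View pics/p4.png

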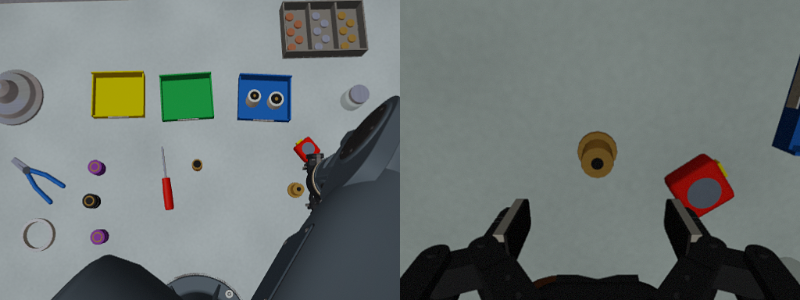

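The top view shows both porcelains standing in the blue bin. In the wrist half the cap's hole is at (197,163), and the nearest edge of the tape measure is at about (266,163).

```bash
python3 - <<'E'
from h import *
st=state(); s=400/512
for n,u,v,z in [('cap',197.5,163,44),('tape edge',266,163,32),('tape corner',294,216,32)]: print(n,ray('wrist',(u/s,v/s),z,st).round(1))
E
python3 -m pendant '{"travel":[[0,0,-4],[0,0,-3],[0,0,-1],[0,0,0]],"spin":[0,0,0,0],"jaw":[-0.4,-0.4,-0.4,-0.4]}'
```

```text
cap [ 362.5 -288.3   44. ]
tape edge [ 431.6 -292.7   32. ]
tape corner [ 468.7 -354.9   32. ]
t: 16.35
tcp_pos: [363.4, -290.4, 204.6]
eef_rot: [-0.0, 0.706, 0.708, -0.0]
contact_force: [0.8, -0.4, 0.1]
width: 59.7
grasp_force: 0.0
```

```bash
python3 -m pendant '{"travel":[[0,0.15,-1],[0,0,-0.7],[0,0,0],[0,0,0]],"spin":[0,0,0,0],"jaw":[-0.4,-0.4,-0.4,1]}' 50
python3 -m pendant '{"travel":[[0,0,0],[0,0,0],[0,0,0],[0,0,0],[0,0,0]],"spin":[0,0,0,0,0],"jaw":[1,1,1,1,1]}'
python3 -m pendant '{"travel":[[0,0,2],[0,0,4],[0,0,4],[0,0,0]],"spin":[0,0,0,0],"jaw":[1,1,1,1]}'
```

```text
t: 16.85
tcp_pos: [363.1, -289.1, 187.9]
eef_rot: [0.0, 0.706, 0.708, 0.0]
contact_force: [-0.6, -0.4, -0.2]
width: 42.5
grasp_force: 0.0
t: 17.48
tcp_pos: [363.1, -289.2, 188.2]
eef_rot: [0.0, 0.706, 0.708, 0.0]
contact_force: [-1.2, 1.0, 6.4]
width: 30.5
grasp_force: 49.0
t: 17.98
tcp_pos: [363.7, -289.7, 290.4]
eef_rot: [0.002, 0.706, 0.708, 0.0]
contact_force: [0.1, 0.4, -2.4]
width: 30.7
grasp_force: 49.8
```

```bash
python3 -m pendant '{"travel":[[3.9,3.78,0],[3.9,3.78,0],[3.9,3.78,0]],"spin":[0,0,0],"jaw":[1,1,1]}'
python3 -m pendant '{"travel":[[3.9,3.78,0],[3.9,3.78,0],[3.9,3.78,0],[3.9,3.78,0]],"spin":[0,0,0,0],"jaw":[1,1,1,1]}'
python3 -m pendant '{"travel":[[0,0,0],[0,0,-3.5],[0,0,-3.5],[0,0,-1.5],[0,0,0]],"spin":[0,0,0,0,0],"jaw":[1,1,1,1,1]}'
python3 - <<'E'
from h import *
s=state(); print(s['tcp_pos'],s['contact_force'])
a=eyes.read_camera('side')[90:234,220:412]; b=eyes.read_camera('wrist')
im=np.hstack([cv2.resize(a,(400,300)),cv2.resize(b,(400,300))]);cv2.imwrite('pics/p5.png',im)
E
```

```text
t: 18.35
tcp_pos: [480.7, -174.3, 286.8]
eef_rot: [-0.0, 0.706, 0.708, -0.0]
contact_force: [0.4, -0.8, -1.1]
width: 31.0
grasp_force: 50.0
t: 18.85
tcp_pos: [636.9, -23.0, 286.4]
eef_rot: [-0.0, 0.706, 0.708, -0.0]
contact_force: [1.3, -0.4, -2.0]
width: 30.5
grasp_force: 50.0
t: 19.48
tcp_pos: [635.4, -24.8, 201.9]
eef_rot: [-0.001, 0.706, 0.708, -0.001]
contact_force: [0.6, -0.4, -1.5]
width: 30.5
grasp_force: 50.3
[635.38437232 -24.80513714 201.90820901] [ 0.59869891 -0.35271773 -1.47967163]
```

View pics/p5.png

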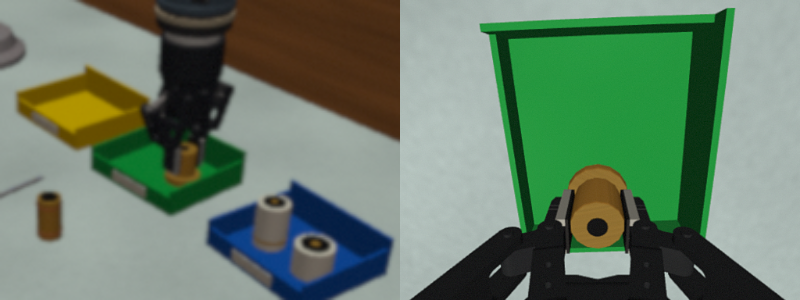

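The cap is upright over the green bin's -y half, and both porcelains are standing in blue. I'll lower it.

```bash
python3 -m pendant '{"travel":[[0,0,-0.4],[0,0,-0.3],[0,0,-0.1],[0,0,0]],"spin":[0,0,0,0],"jaw":[1,1,1,1]}'
python3 -m pendant '{"travel":[[0,0,-0.1],[0,0,0]],"spin":[0,0],"jaw":[1,1]}'
python3 -m pendant '{"travel":[[0,0,-0.1],[0,0,0]],"spin":[0,0],"jaw":[1,1]}'
```

```text
t: 20.08
tcp_pos: [636.0, -24.4, 194.7]
eef_rot: [-0.0, 0.706, 0.708, -0.0]
contact_force: [0.2, -0.7, -2.1]
width: 30.7
grasp_force: 50.3
t: 20.32
tcp_pos: [636.0, -24.4, 193.7]
eef_rot: [-0.0, 0.706, 0.708, -0.0]
contact_force: [0.1, -0.7, -2.2]
width: 30.7
grasp_force: 50.3
t: 20.58
tcp_pos: [636.0, -24.5, 192.6]
eef_rot: [-0.0, 0.706, 0.708, -0.0]
contact_force: [0.4, 0.1, -1.8]
width: 30.5
grasp_force: 50.3
```

```bash
python3 -m pendant '{"travel":[[0,0,-0.05],[0,0,0]],"spin":[0,0],"jaw":[1,1]}'
python3 -m pendant '{"travel":[[0,0,-0.05],[0,0,0]],"spin":[0,0],"jaw":[1,1]}'
```

```text
t: 20.82
tcp_pos: [636.0, -24.5, 192.3]
eef_rot: [0.0, 0.706, 0.708, 0.0]
contact_force: [-1.4, 0.2, 0.1]
width: 30.6
grasp_force: 50.5
t: 21.08
tcp_pos: [636.0, -24.4, 192.2]
eef_rot: [0.0, 0.706, 0.708, 0.0]
contact_force: [-4.3, -0.1, 6.7]
width: 30.7
grasp_force: 51.1
```

```bash
python3 -m pendant '{"travel":[[0,0,0.05],[0,0,0],[0,0,0],[0,0,0],[0,0,0]],"spin":[0,0,0,0,0],"jaw":[1,0.1,-0.1,-0.3,-0.3]}'
python3 -m pendant '{"travel":[[0,0,2],[0,0,4],[0,0,4],[0,0,0]],"spin":[0,0,0,0],"jaw":[-0.3,-0.3,-0.3,-0.3]}'
python3 -m pendant '{"travel":[[-3.98,0.2,0],[-3.98,0.2,0],[-3.98,0.2,0],[-3.98,0.2,0],[-3.98,0.2,0]],"spin":[0,0,0,0,0],"jaw":[-0.5,-0.5,-0.5,-0.5,-0.5]}'
python3 -m pendant '{"travel":[[0,0,0],[0,0,0]],"spin":[0,0],"jaw":[-0.5,-0.5]}'
python3 - <<'E'
from h import *
s=state(); print(s['tcp_pos'])
im=np.hstack([cv2.resize(eyes.read_camera('side')[90:234,220:412],(400,300)),cv2.resize(eyes.read_camera('wrist'),(400,300))]);cv2.imwrite('pics/p6.png',im)
E
```

```text
t: 21.7
tcp_pos: [636.0, -24.5, 192.2]
eef_rot: [-0.0, 0.706, 0.708, -0.0]
contact_force: [-0.5, -0.2, 0.5]
width: 55.7
grasp_force: 0.0
t: 22.2
tcp_pos: [636.9, -24.5, 295.5]
eef_rot: [0.002, 0.706, 0.708, 0.002]
contact_force: [-0.2, 0.3, 0.2]
width: 55.6
grasp_force: 0.0
t: 22.82
tcp_pos: [435.4, -14.4, 291.5]
eef_rot: [-0.0, 0.706, 0.708, -0.0]
contact_force: [-0.1, 0.2, 0.3]
width: 64.2
grasp_force: 0.0
t: 23.08
tcp_pos: [437.3, -14.5, 292.1]
eef_rot: [0.0, 0.706, 0.708, 0.0]
contact_force: [0.9, -0.6, -0.3]
width: 63.9
grasp_force: 0.0
[437.27649095 -14.46230461 292.07815221]
```

View pics/p6.png

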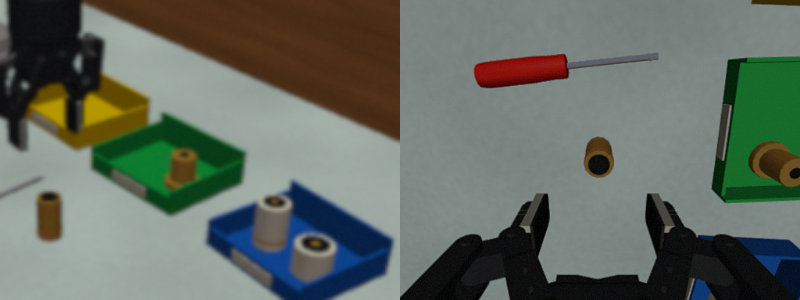

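The side view shows the cap standing in green. In the wrist view the tube's mouth is at about (199,165), centred between the jaws. I'll grip it.

```bash
python3 -m pendant '{"travel":[[0,0.1,-4],[0,0,-4],[0,0,-2.4],[0,0,0],[0,0,0]],"spin":[0,0,0,0,0],"jaw":[-0.5,-0.5,-0.5,-0.5,1]}' 50
python3 -m pendant '{"travel":[[0,0,0],[0,0,0],[0,0,0],[0,0,0],[0,0,0]],"spin":[0,0,0,0,0],"jaw":[1,1,1,1,1]}'
python3 -m pendant '{"travel":[[0,0,2],[0,0,4],[0,0,4],[0,0,0]],"spin":[0,0,0,0],"jaw":[1,1,1,1]}'
python3 -m pendant '{"travel":[[3.92,1.1,0],[3.92,1.1,0],[3.92,1.1,0],[3.92,1.1,0],[3.92,1.1,0]],"spin":[0,0,0,0,0],"jaw":[1,1,1,1,1]}'
python3 -m pendant '{"travel":[[0,0,0],[0,0,-3.5],[0,0,-3.5],[0,0,-1.5],[0,0,0]],"spin":[0,0,0,0,0],"jaw":[1,1,1,1,1]}'
python3 - <<'E'
from h import *
s=state(); print(s['tcp_pos'],s['contact_force'])
im=np.hstack([cv2.resize(eyes.read_camera('side')[90:234,220:412],(400,300)),cv2.resize(eyes.read_camera('wrist'),(400,300))]);cv2.imwrite('pics/p7.png',im)
E
```

```text
t: 23.8
tcp_pos: [437.7, -13.5, 189.0]
eef_rot: [0.0, 0.706, 0.708, 0.0]
contact_force: [-0.5, -0.6, 0.1]
width: 46.7
grasp_force: 0.0
t: 24.42
tcp_pos: [437.7, -13.5, 189.4]
eef_rot: [0.001, 0.706, 0.708, 0.001]
contact_force: [-0.6, -0.1, 7.8]
width: 28.0
grasp_force: 48.7
t: 24.92
tcp_pos: [438.1, -13.5, 291.3]
eef_rot: [0.002, 0.706, 0.708, 0.002]
contact_force: [0.1, 0.3, -2.4]
width: 27.6
grasp_force: 49.8
t: 25.55
tcp_pos: [634.0, 41.9, 287.3]
eef_rot: [-0.0, 0.706, 0.708, -0.0]
contact_force: [-0.4, -0.0, -1.7]
width: 27.8
grasp_force: 50.0
t: 26.18
tcp_pos: [632.4, 41.4, 202.7]
eef_rot: [-0.001, 0.706, 0.708, -0.001]
contact_force: [-0.5, 0.2, -0.8]
width: 28.0
grasp_force: 50.2
[632.41063112  41.41302063 202.67250751] [-0.48400421  0.17502154 -0.75853406]
```

View pics/p7.png

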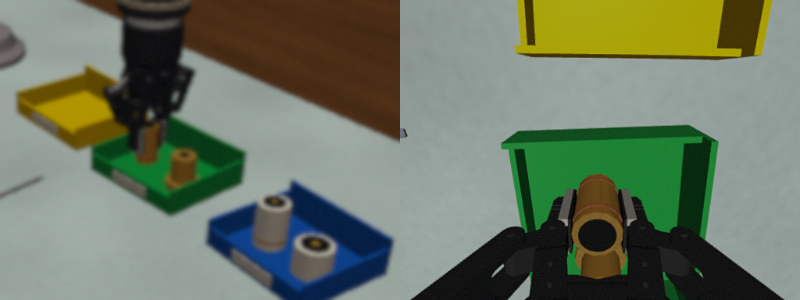

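The tube is held upright over the green bin, beside the cap and clear of it. I expect contact at TCP z of about 193.4.

```bash
python3 -m pendant '{"travel":[[0,0,-0.4],[0,0,-0.3],[0,0,-0.15],[0,0,0]],"spin":[0,0,0,0],"jaw":[1,1,1,1]}'
python3 -m pendant '{"travel":[[0,0,-0.1],[0,0,0]],"spin":[0,0],"jaw":[1,1]}'
python3 -m pendant '{"travel":[[0,0,-0.05],[0,0,0]],"spin":[0,0],"jaw":[1,1]}'
```

```text
t: 26.78
tcp_pos: [633.0, 41.6, 194.6]
eef_rot: [-0.0, 0.706, 0.708, -0.0]
contact_force: [-0.0, 0.1, -1.0]
width: 27.5
grasp_force: 50.2
t: 27.02
tcp_pos: [633.0, 41.5, 193.7]
eef_rot: [-0.0, 0.706, 0.708, -0.0]
contact_force: [0.3, -0.0, -1.1]
width: 28.0
grasp_force: 50.2
t: 27.28
tcp_pos: [633.0, 41.5, 193.4]
eef_rot: [0.0, 0.706, 0.708, 0.0]
contact_force: [-1.3, 0.8, 3.6]
width: 27.9
grasp_force: 50.9
```

Contact is made (3.6 N), so I'll release, lift and go above the black socket at (346,278).

```bash
python3 -m pendant '{"travel":[[0,0,0],[0,0,0],[0,0,0],[0,0,0]],"spin":[0,0,0,0],"jaw":[0.1,-0.1,-0.3,-0.3]}'
python3 -m pendant '{"travel":[[0,0,2],[0,0,4],[0,0,4],[0,0,0]],"spin":[0,0,0,0],"jaw":[-0.3,-0.3,-0.3,-0.3]}'
python3 -m pendant '{"travel":[[-4.1,3.38,0],[-4.1,3.38,0],[-4.1,3.38,0],[-4.1,3.38,0]],"spin":[0,0,0,0],"jaw":[-0.5,-0.5,-0.5,-0.5]}'
python3 -m pendant '{"travel":[[-4.1,3.38,0],[-4.1,3.38,0],[-4.1,3.38,0],[0,0,0],[0,0,0]],"spin":[0,0,0,0,0],"jaw":[-0.5,-0.5,-0.5,-0.5,-0.5]}'
python3 - <<'E'
from h import *
s=state(); print(s['tcp_pos'])
im=np.hstack([cv2.resize(eyes.read_camera('side')[90:234,220:412],(400,300)),cv2.resize(eyes.read_camera('wrist'),(400,300))]);cv2.imwrite('pics/p8.png',im)
E
```

```text
t: 27.78
tcp_pos: [633.0, 41.6, 193.2]
eef_rot: [-0.0, 0.706, 0.708, -0.0]
contact_force: [-0.8, 0.7, 0.4]
width: 55.4
grasp_force: 0.0
t: 28.28
tcp_pos: [633.9, 41.6, 296.6]
eef_rot: [0.002, 0.706, 0.708, 0.002]
contact_force: [-0.2, -0.8, -0.1]
width: 55.6
grasp_force: 0.0
t: 28.78
tcp_pos: [467.4, 177.5, 292.5]
eef_rot: [-0.0, 0.706, 0.708, -0.0]
contact_force: [0.0, 0.5, -0.2]
width: 64.4
grasp_force: 0.0
t: 29.4
tcp_pos: [346.1, 278.0, 292.9]
eef_rot: [0.0, 0.706, 0.708, -0.0]
contact_force: [0.0, -0.5, -0.1]
width: 64.2
grasp_force: 0.0
[346.05308397 278.04082805 292.87705298]
```

View pics/p8.png

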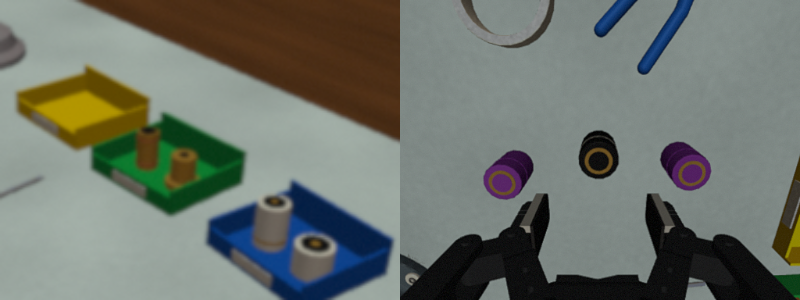

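Tube and cap both stand in green. The black socket's top is at (198,161), between the jaws, with a purple decoy well clear on each side.

```bash
python3 -m pendant '{"travel":[[0,0,-4],[0,0,-4],[0,0,-2.5],[0,0,0],[0,0,0]],"spin":[0,0,0,0,0],"jaw":[-0.5,-0.5,-0.5,-0.5,1]}' 40
python3 -m pendant '{"travel":[[0,0,0],[0,0,0],[0,0,0],[0,0,0],[0,0,0]],"spin":[0,0,0,0,0],"jaw":[1,1,1,1,1]}'
python3 -m pendant '{"travel":[[0,0,2],[0,0,4],[0,0,4],[0,0,0]],"spin":[0,0,0,0],"jaw":[1,1,1,1]}'
python3 -m pendant '{"travel":[[4.9,-1.25,0],[4.9,-1.25,0],[4.9,-1.25,0],[4.9,-1.25,0],[4.9,-1.25,0]],"spin":[0,0,0,0,0],"jaw":[1,1,1,1,1]}'
python3 -m pendant '{"travel":[[4.9,-1.25,0],[0,0,0],[0,0,-4],[0,0,-3],[0,0,-1.5]],"spin":[0,0,0,0,0],"jaw":[1,1,1,1,1]}'
python3 -m pendant '{"travel":[[0,0,0]],"spin":[0],"jaw":[1]}'
python3 - <<'E'
from h import *
s=state(); print(s['tcp_pos'],s['contact_force'])
im=np.hstack([cv2.resize(eyes.read_camera('side')[90:234,220:412],(400,300)),cv2.resize(eyes.read_camera('wrist'),(400,300))]);cv2.imwrite('pics/p9.png',im)
E
```

```text
t: 30.12
tcp_pos: [346.7, 278.0, 189.1]
eef_rot: [0.0, 0.706, 0.708, 0.0]
contact_force: [-0.8, 0.1, -0.4]
width: 47.2
grasp_force: 0.0
t: 30.75
tcp_pos: [346.6, 278.3, 189.5]
eef_rot: [0.0, 0.706, 0.708, 0.001]
contact_force: [1.3, -3.9, 7.1]
width: 39.0
grasp_force: 39.9
t: 31.25
tcp_pos: [347.0, 278.8, 291.6]
eef_rot: [0.0, 0.706, 0.708, 0.003]
contact_force: [-0.0, -0.7, -1.4]
width: 39.0
grasp_force: 40.4
t: 31.88
tcp_pos: [592.5, 214.9, 287.9]
eef_rot: [-0.0, 0.706, 0.708, 0.0]
contact_force: [0.1, 0.4, -0.3]
width: 38.9
grasp_force: 40.5
t: 32.5
tcp_pos: [638.8, 203.2, 201.6]
eef_rot: [-0.001, 0.706, 0.708, -0.001]
contact_force: [-0.2, 0.2, -0.2]
width: 38.6
grasp_force: 40.7
t: 32.62
tcp_pos: [639.4, 203.3, 202.8]
eef_rot: [-0.0, 0.706, 0.708, -0.001]
contact_force: [-0.3, 0.4, -0.3]
width: 38.8
grasp_force: 40.7
[639.38195925 203.25628416 202.77362244] [-0.25264056  0.37775928 -0.29990349]
```

View pics/p9.png

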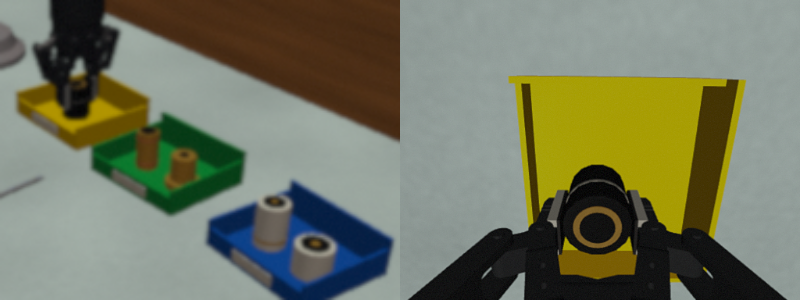

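The black socket is upright near the middle of the yellow bin. I expect contact at TCP z of about 193.5.

```bash
python3 -m pendant '{"travel":[[0,0,-0.4],[0,0,-0.3],[0,0,-0.15],[0,0,0]],"spin":[0,0,0,0],"jaw":[1,1,1,1]}'
python3 -m pendant '{"travel":[[0,0,-0.1],[0,0,0]],"spin":[0,0],"jaw":[1,1]}'
python3 -m pendant '{"travel":[[0,0,-0.05],[0,0,0]],"spin":[0,0],"jaw":[1,1]}'
```

```text
t: 33.22
tcp_pos: [639.9, 203.2, 194.6]
eef_rot: [-0.0, 0.706, 0.708, -0.0]
contact_force: [0.5, -0.8, -0.1]
width: 39.3
grasp_force: 40.7
t: 33.48
tcp_pos: [640.0, 203.1, 193.7]
eef_rot: [-0.0, 0.706, 0.708, -0.0]
contact_force: [-0.3, 0.2, -0.7]
width: 38.7
grasp_force: 40.7
t: 33.72
tcp_pos: [640.0, 203.2, 193.5]
eef_rot: [0.0, 0.706, 0.708, 0.0]
contact_force: [-1.2, -0.4, 5.4]
width: 39.1
grasp_force: 41.0
```

```bash
python3 -m pendant '{"travel":[[0,0,0],[0,0,0],[0,0,0],[0,0,0],[0,0,0]],"spin":[0,0,0,0,0],"jaw":[0,-0.2,-0.4,-0.4,-0.4]}'
python3 -m pendant '{"travel":[[0,0,2],[0,0,4],[0,0,4],[-3,0,0],[-5,0,0]],"spin":[0,0,0,0,0],"jaw":[-0.4,-0.4,-0.4,-0.4,-0.4]}'
python3 -m pendant '{"travel":[[-5,1,1],[-5,3,1],[-5,3,1],[0,0,0],[0,0,0]],"spin":[0,0,0,0,0],"jaw":[-0.4,-0.4,-0.4,-0.4,-0.4]}'
python3 - <<'E'
from h import *
a=cv2.resize(eyes.read_camera('top'),(400,300)); b=cv2.resize(eyes.read_camera('side')[60:252,160:416],(400,300))
cv2.imwrite('pics/end.png',np.hstack([a,b]))
E
```

```text
t: 34.35
tcp_pos: [640.0, 203.2, 193.2]
eef_rot: [-0.0, 0.706, 0.708, -0.0]
contact_force: [-0.1, -0.7, 0.0]
width: 59.7
grasp_force: 0.0
t: 34.98
tcp_pos: [559.9, 203.1, 293.3]
eef_rot: [0.0, 0.706, 0.708, 0.001]
contact_force: [-0.1, 0.2, 0.4]
width: 59.8
grasp_force: 0.0
t: 35.6
tcp_pos: [410.2, 273.2, 323.4]
eef_rot: [0.0, 0.706, 0.708, 0.0]
contact_force: [1.4, 0.1, -0.1]
width: 59.8
grasp_force: 0.0
```

View pics/end.png

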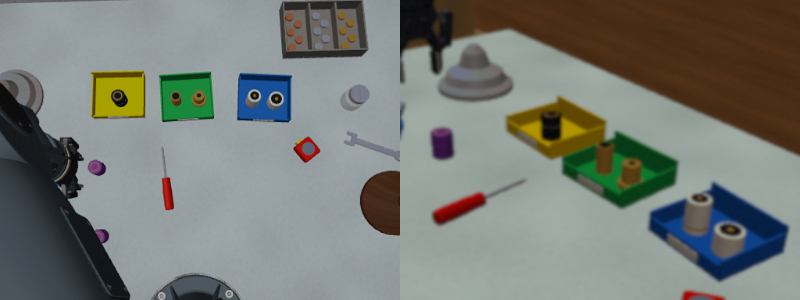

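All five parts stand upright in the right bins: black in yellow at (119,98), brass in green at (176,98) and (199,98), white in blue at (254,97) and (276,99). The screwdriver and tape measure haven't moved, and the arm is clear, so I'll hand in.

```bash
python3 -c "
from station import workorder
print(workorder.sign_off())"
```

```text
the job is handed in; nothing more can be done
None
```

The job is handed in at about 36 s: in the last pictures all five parts stand upright in their bins (porcelain in blue, brass in green, black in yellow), with the screwdriver and tape measure where they lay.

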